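# Clamp a varnish jar and twist off its tight lid

### The job

Brace the squat amber jar in its clamping jig: turn the bar handles of the two cam clamps, one after the other, all the way to their stops, so that they wedge the jar into the V-block. Then twist its tight steel lid anticlockwise until the lugs come free of the threads, and lift it straight up, level, just clear of the jar. Finish while still holding the lid there, just above the jar's mouth so that it can drip back in, with the jar upright and still clamped; leave everything else on the bench alone.

Things in the scene. Friction and masses are not known exactly. Their poses are not given: they have to be found in the camera images.
- jig: Fixed plywood board 250 x 290 x 18 mm (x -145 to +105 mm). Origin on the bench under the axis of a jar just touching both V faces; x points from the cams to the V-block, z up. Wooden V-block: rubber faces, open to -x, 36 mm above the board, back at x = 63 mm. Cam pivots at x = -51, y = +49 (left) and -49 mm (right).
- cam_left (a joint): Turn of the left cam clamp (+y side of the jig): 0 to 0.2 rad at the start (slack), 1.45 rad at its end stop (jar clamped). Grows as the handle is turned anticlockwise, seen from above. Turning it takes up to about 0.5 N m; it stays where it is left.
- cam_left_grip (a point): Grip point of the left cam clamp: on its pivot axis, 64 mm above the bench; x along the handle bar, z up; turns with the cam. The pale wooden bar is 56 mm long (x), 14 mm wide (y), centred on the pivot, from 22 to 52 mm above the jig board (top 70 mm above the bench). Below it the cam, a dark wooden disc of 68 mm diameter, its centre 8 mm from the pivot along +x.
- cam_right (a joint): Turn of the right cam clamp (-y side of the jig): 0 to 0.2 rad at the start (slack), 1.45 rad at its end stop (jar clamped). Grows as the handle is turned clockwise, seen from above. Turning it takes up to about 0.5 N m; it stays where it is left.
- cam_right_grip (a point): Grip point of the right cam clamp: on its pivot axis, 64 mm above the bench; x along the handle bar, z up; turns with the cam. The pale wooden bar is 56 mm long (x), 14 mm wide (y), centred on the pivot, from 22 to 52 mm above the jig board (top 70 mm above the bench). Below it the cam, a dark wooden disc of 68 mm diameter, its centre 8 mm from the pivot along +x.
- jar: Squat amber glass jar, 62 mm diameter, straight wall to 46 mm, neck with three threads up to the mouth at 64 mm; about 0.25 kg. Stands loose on the board between cams and V-block; unless clamped it turns along with the lid. Clamping shifts it up to about 9 mm. Origin at the centre of its underside, z up.
- jar_mouth (a point): Centre of the jar's mouth, 64 mm above the jar's underside, axes of the jar.
- lid: Steel twist-off lid, 61 mm diameter, 14 mm high, 40 g, tight on the jar (about 0.5 N m). Origin at the centre of its lower edge, about 54 mm above the jar's underside when tight; z up, x along the jar's x at the start. Turned anticlockwise on the jar it rises about 2 mm; its three lugs come free at about 1.05 rad, it lifts off between 1.1 and 1.8 rad, and jams on the next threads beyond.
- pot: Bystander: small white paint pot, 37 mm diameter, 45 mm high, on the jig board beside the V-block. Origin at the centre of its underside.
- brush: Bystander: paint brush about 160 mm long, lying on the jig board's near edge.
- wagon: Bystander: open model wagon 74 x 34 x 32 mm on the bench. Origin at the centre of its underside.
- cottage: Bystander: model cottage 102 x 68 x 90 mm on the bench. Origin at the centre of its underside.
- tall_jar: Bystander: tall clear jar with a label, 64 mm diameter, 120 mm high, on the bench. Origin at the centre of its underside.
- screwdriver: Bystander: screwdriver about 150 mm long, lying on the bench.
- tin: Bystander: plain tin, 51 mm diameter, 46 mm high, on the bench beyond the jig. Origin at the centre of its underside.

How it is judged:
By the outcome, as a careful person would: the job done as asked, in the order asked, and still so for the second after the job is handed in, while the arm keeps its last pose, push and grip.
It also fails if it takes over 51 s, if anything falls off the work surface, if the arm or the gripper's body presses on something with over 40 N, if the wrist force passes 120 N, or if a joint passes its speed limit or range.

### The arm

A 6-joint arm with a two-finger parallel gripper is mounted at the origin on the work surface. World frame = base frame: x ahead of the robot, y to its left, z up, the work surface at z = 0. Lengths are in m, angles in rad, forces in N, time in s.
With the tool pointing down it reaches from about 0.35 to 0.85 m from the base axis. Payload 8.1 kg.
Tool frame: the origin (TCP) lies at the very end of the fingers, on their centre line; the grasp point (between the pads) lies 19 mm behind it; z points along the fingers, y is the line along which they close (so a half turn about z gives the same grasp; the last joint's range is limited). The gripper opens to 93 mm and grips with 3 to 60 N. Pads are 15 mm wide; open, the fingers measure 128 mm over their backs; the gripper's body (75 mm by 188 mm) begins 65 mm behind the grasp point.
Start: joints at [1.143, 0.13, 1.488, -0, 1.523, -0.085], TCP at [0.202, 0.565, 0.219] pointing down, gripper open.
Joint ranges: [-2.96, 2.96], [-0.89, 2.26], [0.02, 2.5], [-1.34, 4.48], [0, 2.73], [-2.66, 2.66]. Speed limits (rad/s): [2.39, 2.39, 2.79, 3.14, 3.14, 3.14].

### API

Orientations are given as a rotation vector (axis times angle).
In Python, from plant import monitor, eyes, ticket gives the robot as it stands.
- The arm moves only by the tool arm_command, never from a script. Its argument "deltas" is a list that holds one entry, the list of rows, each a list of 6 numbers: the shift along the world's x, y, z in cm, then the turn, a rotation vector about the world's x, y, z in degrees. In form: [[[tx, ty, tz, rx, ry, rz], ...]]. A call has 1 to 12 rows; each row shifts and turns the commanded pose from where the row before left it; what a row does not reach is not made up. A row lasts 1/12 s, in which the tool goes at most 41.7 mm and 7.16 degrees, less where a joint would pass 70% of its speed; a pose out of reach is approached as far as the arm can. A call is refused whole if a number of a shift passes 4.17 or a number of a turn 7.16, either way. A call with a gripper value outside its range is refused whole. "gripper" is the opening, from -1 (shut) to 1 (fully open), set as the call begins (left out, the last holds). The fingers move at their own pace and stop on an object; "squeeze" is the grip in N (left out, the last holds). Time passes only in rows, so rows that do not move let the fingers close. It gives the time, the measured TCP pose, the force, the opening and the grip force at its end, in the units of the state.
- monitor.read_state(): the state, without advancing time (a new reading comes with each control period).
- eyes.read_camera(name): name is "scene" or "top"; returns the picture (400x640x3 uint8, blue, green, red); there is no depth.
- eyes.camera_model(name): a dict with "fx", "fy", "cx", "cy" (pixels), "rvec" (rotation vector, rad) and "tvec" (3), from world to camera coordinates, as OpenCV has them. Camera axes: x right, y down, z forward; pixel columns grow to the right and rows downward; lengths in m; the calibration is good to about 2 mm. A picture is of the moment at which its call begins. camera_model takes no time and is no camera call.
- ticket.close_job(): hands the job in; it is judged then, once.
The state is a dict: "t": time; "q": joint angles; "dq": joint speeds; "joint_torque": joint torques, N m; "tool_pos": TCP position; "orientation": TCP orientation; "force": force on the tool from outside, world axes, zero at the start; "wrist_torque": the same for the moment, N m; "opening": finger opening in m; "gripper_force": force on a finger pad.
Only numpy, scipy, OpenCV 4.12 (cv2) and the standard library are available. Lean on these libraries where they do the work, as an engineer would, in place of code of your own. Each camera call takes 0.05 s, during which the arm holds its last target. There are 200 camera calls.

## Working session

There is one attempt and no reset: what is moved stays moved. The work goes in short steps, Python scripts to look and compute and a tool call to move; the robot and the scene stay as the last step left them, time stands still between calls to the robot, and variables do not carry over. Pictures are saved under pics/ and viewed, at most 10 in all, crops included, and the job is handed in when it is done.

Besides the shell and the picture viewer there is one more tool, called after ">>>" as name(argument=value, ...) on one line, values as JSON. arm_command: Moves the arm, as the interface text tells. Its arguments: {"type":"object","properties":{"deltas":{"type":"array"},"gripper":{"type":"number"},"squeeze":{"type":"number"}},"required":["deltas"]}

```bash
mkdir -p pics
python3 - <<'E'
from plant import monitor, eyes
import cv2
for n in("scene","top"):
    im=eyes.read_camera(n); cv2.imwrite(f"pics/{n}0.png",im); print(eyes.camera_model(n))
s=monitor.read_state(); print(s)
E
```

```text
{'fx': 450.89908282191277, 'fy': 450.89908282191277, 'cx': 318.73409542711846, 'cy': 201.80514636495138, 'rvec': array([ 2.06975078,  1.0198867 , -0.51297349]), 'tvec': array([-0.35338251, -0.23695763,  1.61986467])}
{'fx': 479.2498688137309, 'fy': 479.2498688137309, 'cx': 311.37900782683016, 'cy': 206.98132265566426, 'rvec': array([ 2.16775828, -2.19594534,  0.05013901]), 'tvec': array([0.03509634, 0.5673002 , 1.6130524 ])}
{'t': 0.1, 'q': array([ 1.14256467e+00,  1.31105213e-01,  1.48917066e+00, -1.81029682e-05,
        1.52301125e+00, -8.53792993e-02]), 'dq': array([-0.00156631,  0.0005888 , -0.00234671, -0.0008986 , -0.00032786,
       -0.00020264]), 'joint_torque': array([ 1.32141118e-03, -5.61344790e+01, -4.93095303e+01,  7.71257398e-02,
        2.91438424e-02, -5.63642743e-05]), 'tool_pos': array([0.20146133, 0.56461319, 0.21768051]), 'orientation': array([-5.35845395e-01, -3.09513705e+00,  2.58125573e-03]), 'force': array([ 0.23779775, -1.46579194, -0.01498049]), 'wrist_torque': array([ 0.01853525,  0.05362952, -0.01452927]), 'gripper_force': 0.0, 'opening': 0.0930086264339542}
```

View pics/top0.png

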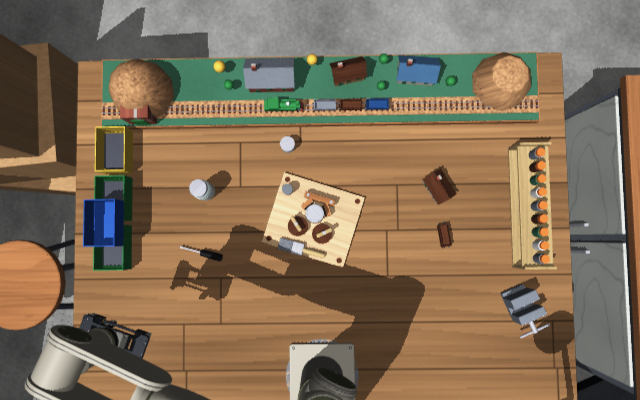

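View pics/scene0.png

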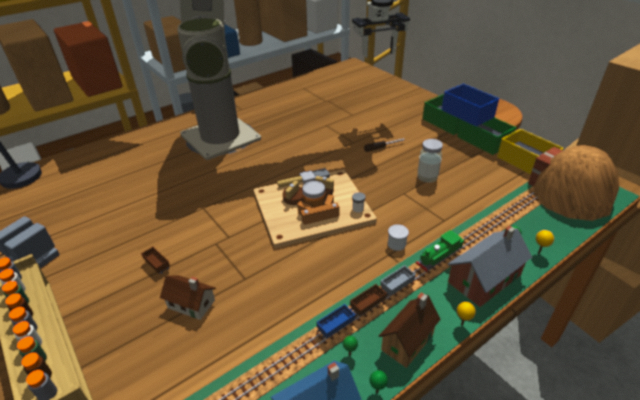

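Top view: jig board centred near (315,218), lid near (315,212), cams near (299,224) and (322,234). I'll enlarge this area.

Run:
```python
import cv2
a=cv2.imread("pics/top0.png")[165:273,255:375]
cv2.imwrite("pics/topc.png",cv2.resize(a,None,fx=5.5,fy=5.5,interpolation=cv2.INTER_CUBIC))
a=cv2.imread("pics/scene0.png")[160:250,245:385]
cv2.imwrite("pics/scenec.png",cv2.resize(a,None,fx=5.5,fy=5.5,interpolation=cv2.INTER_CUBIC))
```

```text
(no output)
```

View pics/topc.png

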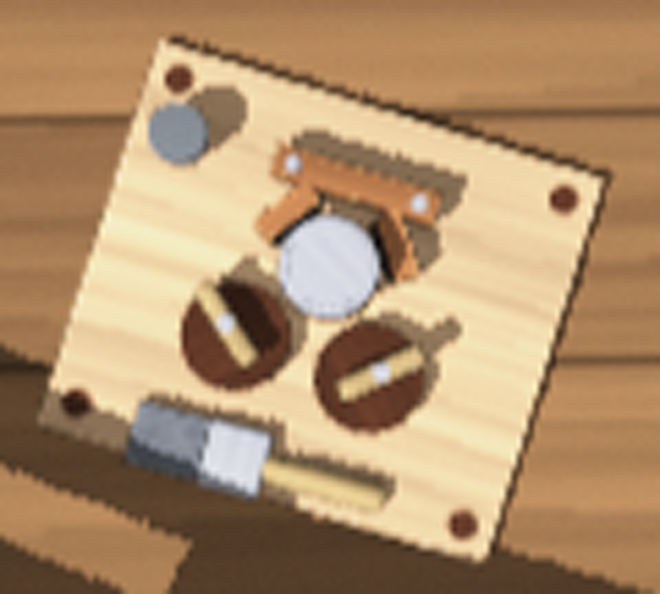

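View pics/scenec.png

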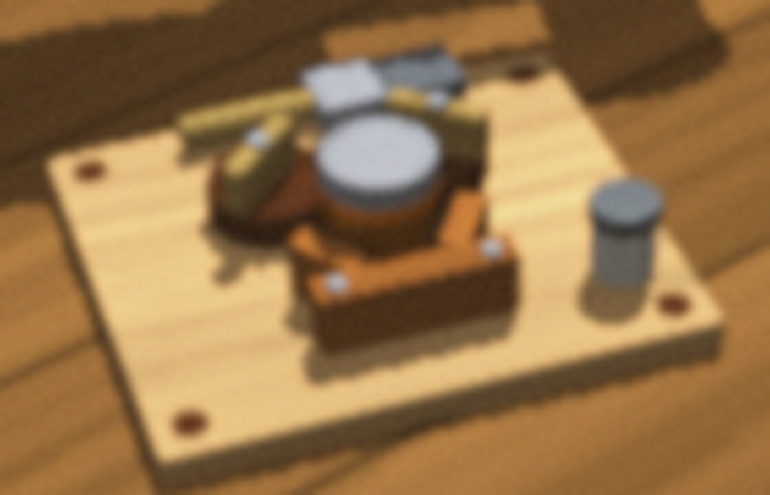

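Top crop: board corners (163,38), (608,175), (487,562), (42,422); pivots (226,322) and (381,372); lid centre (329,267); left bar runs (208,290)-(247,362), right bar (340,390)-(422,355). The scene crop shows the same points.

```bash
cat > h.py <<'E'
import numpy as np, cv2
from scipy.optimize import least_squares
from plant import eyes
M={n:eyes.camera_model(n) for n in("top","scene")}
def proj(n,P):
    m=M[n];K=np.array([[m['fx'],0,m['cx']],[0,m['fy'],m['cy']],[0,0,1]])
    return cv2.projectPoints(np.float64(P).reshape(-1,1,3),m['rvec'],m['tvec'],K,None)[0].reshape(-1,2)
def onplane(n,uv,z):
    m=M[n];R=cv2.Rodrigues(m['rvec'])[0];c=-R.T@m['tvec']
    d=R.T@np.array([(uv[0]-m['cx'])/m['fx'],(uv[1]-m['cy'])/m['fy'],1]);return (c+d*(z-c[2])/d[2])
off={"top":(255,165),"scene":(245,160)}
def crop(n,X,s=5.5,o=None): return (np.float64(X)+.5)/s-.5+np.array(o or off[n])
def jig(p,L):
    c,s=np.cos(p[2]),np.sin(p[2]);L=np.float64(L).reshape(-1,3)
    return np.c_[p[0]+c*L[:,0]-s*L[:,1],p[1]+s*L[:,0]+c*L[:,1],L[:,2]]
E
python3 - <<'E'
from h import *
L=np.array([[105,145,18],[105,-145,18],[-145,-145,18],[-145,145,18],[-51,49,71],[-51,-49,71]])/1e3
T=crop("top",[[163,38],[608,175],[487,562],[42,422],[226,322],[381,372]])
S=crop("scene",[[722,328],[165,462],[50,160],[548,62],[437,101],[258,138]])
for w in((1,1),(1,0),(0,1)):
    f=lambda p:np.r_[w[0]*(proj("top",jig(p,L))-T).ravel(),w[1]*(proj("scene",jig(p,L))-S).ravel()]
    r=least_squares(f,[.55,0,0.3]);print(w,r.x.round(4),np.degrees(r.x[2]).round(1),np.abs(r.fun).max().round(2))
    if w==(1,1):p=r.x
print(jig(p,L).round(4))
for n,u in(("top",(329,267)),("scene",(378,152))): print("lid",onplane(n,crop(n,u),.086).round(4))
print("jar0 at jig origin")
for nm,a,b in(("left",(208,290),(247,362)),("right",(422,355),(340,390))):
    A=onplane("top",crop("top",a),.07);B=onplane("top",crop("top",b),.07)
    print(nm,A.round(4),B.round(4),((A+B)/2).round(4),np.degrees(np.arctan2(*(B-A)[1::-1])).round(1))
E
```

```text
(1, 1) [ 0.5472  0.0154 -0.3205] -18.4 2.21
(1, 0) [ 0.5458  0.0154 -0.3166] -18.1 0.69
(0, 1) [ 0.5492  0.0146 -0.325 ] -18.6 1.77
[[ 0.6926  0.1199  0.018 ]
 [ 0.6012 -0.1553  0.018 ]
 [ 0.3639 -0.0766  0.018 ]
 [ 0.4553  0.1987  0.018 ]
 [ 0.5143  0.0779  0.071 ]
 [ 0.4834 -0.0151  0.071 ]]
lid [0.5432 0.0171 0.086 ]
lid [0.546  0.0159 0.086 ]
jar0 at jig origin
left [0.5312 0.0898 0.07  ] [0.4879 0.0669 0.07  ] [0.5095 0.0784 0.07  ] -152.2
right [ 0.4907 -0.0376  0.07  ] [0.4705 0.0116 0.07  ] [ 0.4806 -0.013   0.07  ] 112.4
```

>>> arm_command(deltas=[[[1.64,-2.56,0,0,0,-7],[1.64,-2.56,0,0,0,-7],[1.64,-2.56,0,0,0,-7],[1.64,-2.56,0,0,0,-7],[1.64,-2.56,0,0,0,-7],[1.64,-2.56,0,0,0,-7],[1.64,-2.56,0,0,0,-7],[1.64,-2.56,0,0,0,-7],[1.64,-2.56,0,0,0,-7],[1.64,-2.56,0,0,0,-7],[1.64,-2.56,0,0,0,-7],[1.64,-2.56,0,0,0,-7]]], gripper=-0.25, squeeze=60)

```text
t: 1.1
tool_pos: [0.3988, 0.2564, 0.2183]
orientation: [-2.475, -1.935, 0.001]
force: [-1.1, -0.4, -0.1]
opening: 0.0348
gripper_force: 0.0
```

>>> arm_command(deltas=[[[1.64,-2.56,-1,0,0,-7],[1.64,-2.56,-1,0,0,-7],[1.64,-2.56,-1,0,0,-7],[1.64,-2.56,-1,0,0,-7],[1.64,-2.56,-1,0,0,-7],[1.64,-2.56,-1,0,0,-7],[1.6,-2.56,-1,0,0,-7],[0,0,0,0,0,0],[0,0,0,0,0,0]]])

```text
t: 1.85
tool_pos: [0.5124, 0.0774, 0.1473]
orientation: [-3.053, -0.739, 0.004]
force: [-0.1, 0.4, 0.1]
opening: 0.0349
gripper_force: 0.0
```

```bash
cat > st.py <<'E'
from plant import monitor
import numpy as np
from scipy.spatial.transform import Rotation as R
s=monitor.read_state();m=R.from_rotvec(s['orientation']).as_matrix()
print("t",s['t'],"pos",s['tool_pos'].round(4),"ya",np.degrees(np.arctan2(m[1,1],m[0,1])).round(1),"z",m[:,2].round(3),"q",s['q'].round(2),"F",s['force'].round(1),"T",s['wrist_torque'].round(2),"op",round(s['opening'],4),"g",round(s['gripper_force'],1))
E
python3 st.py
```

```text
t 1.85 pos [0.5124 0.0774 0.1473] ya -62.8 z [-0.003 -0.    -1.   ] q [ 0.05 -0.04  1.8   0.    1.39  1.15] F [-0.1  0.4  0.1] T [-0.04  0.13 -0.01] op 0.0349 g 0.0
```

>>> arm_command(deltas=[[[0,0,-2.5,0,0,0],[0,0,-2.5,0,0,0],[0,0,-2.0,0,0,0],[0,0,-1.5,0,0,0],[0,0,-1.0,0,0,0],[0,0,-0.6,0,0,0],[0,0,0,0,0,0],[0,0,0,0,0,0]]])

```text
t: 2.52
tool_pos: [0.5132, 0.0791, 0.0483]
orientation: [3.052, 0.744, 0.001]
force: [0.6, 0.4, 0.2]
opening: 0.0351
gripper_force: 0.0
```

>>> arm_command(deltas=[[[0,0,0,0,0,0],[0,0,0,0,0,0],[0,0,0,0,0,0],[0,0,0,0,0,0],[0,0,0,0,0,0],[0,0,0,0,0,0]]], gripper=-1, squeeze=60)

```text
t: 3.02
tool_pos: [0.5129, 0.0803, 0.0486]
orientation: [-3.05, -0.742, -0.001]
force: [-3.7, 7.2, 5.3]
opening: 0.0134
gripper_force: 59.4
```

```bash
python3 st.py
```

```text
t 3.0167 pos [0.5129 0.0803 0.0486] ya -62.6 z [ 0.     0.003 -1.   ] q [0.05 0.07 1.88 0.   1.19 1.15] F [-3.7  7.2  5.3] T [ 1.31  0.8  -0.07] op 0.0134 g 59.4
```

>>> arm_command(deltas=[[[-0.05,0.13,0,0,0,5],[0,0,0,0,0,5],[0,0,0,0,0,5],[0,0,0,0,0,5],[0,0,0,0,0,5],[0,0,0,0,0,5],[0,0,0,0,0,5],[0,0,0,0,0,5],[0,0,0,0,0,0],[0,0,0,0,0,0]]])

```text
t: 3.85
tool_pos: [0.5121, 0.0811, 0.0486]
orientation: [-2.612, -1.742, -0.001]
force: [-6.1, 5.4, 7.1]
opening: 0.0137
gripper_force: 59.2
```

```bash
python3 st.py
```

```text
t 3.85 pos [0.5121 0.0811 0.0486] ya -22.6 z [-0.001  0.002 -1.   ] q [0.06 0.06 1.88 0.   1.2  0.45] F [-6.1  5.4  7.1] T [0.85 1.15 0.1 ] op 0.0137 g 59.2
```

>>> arm_command(deltas=[[[-0.1,0.05,0,0,0,5],[0,0,0,0,0,5],[0,0,0,0,0,5],[0,0,0,0,0,5],[0,0,0,0,0,5],[0,0,0,0,0,5],[0,0,0,0,0,3],[0,0,0,0,0,0],[0,0,0,0,0,0]]])

```text
t: 4.6
tool_pos: [0.511, 0.0813, 0.0485]
orientation: [-2.011, -2.412, -0.001]
force: [-6.0, 3.8, 7.2]
opening: 0.0135
gripper_force: 59.4
```

```bash
python3 st.py
```

```text
t 4.6 pos [0.511  0.0813 0.0485] ya 10.4 z [-0.001  0.001 -1.   ] q [ 0.06  0.06  1.88  0.    1.2  -0.12] F [-6.   3.8  7.2] T [ 0.53  1.17 -0.14] op 0.0135 g 59.4
```

>>> arm_command(deltas=[[[-0.1,0,0,0,0,3],[0,0,0,0,0,3],[0,0,0,0,0,3],[0,0,0,0,0,0],[0,0,0,0,0,0]]])

```text
t: 5.02
tool_pos: [0.5109, 0.0811, 0.0486]
orientation: [1.82, 2.561, 0.003]
force: [-1.5, 3.3, 6.2]
opening: 0.0139
gripper_force: 61.0
```

```bash
python3 st.py
```

```text
t 5.0167 pos [0.5109 0.0811 0.0486] ya 19.2 z [ 0.001  0.001 -1.   ] q [ 0.06  0.06  1.89  0.    1.19 -0.28] F [-1.5  3.3  6.2] T [ 0.62  0.48 -0.94] op 0.0139 g 61.0
```

>>> arm_command(deltas=[[[0,0,0,0,0,2],[0,0,0,0,0,2],[0,0,0,0,0,0],[0,0,0,0,0,0]]])

```text
t: 5.35
tool_pos: [0.511, 0.0807, 0.0485]
orientation: [1.73, 2.622, 0.002]
force: [-1.6, 3.1, 5.2]
opening: 0.0139
gripper_force: 63.6
```

```bash
python3 st.py
```

```text
t 5.35 pos [0.511  0.0807 0.0485] ya 23.2 z [ 0.001  0.001 -1.   ] q [ 0.06  0.06  1.89  0.    1.19 -0.35] F [-1.6  3.1  5.2] T [ 0.3   0.35 -1.24] op 0.0139 g 63.6
```

>>> arm_command(deltas=[[[0,0,0,0,0,0],[0,0,0,0,0,0],[0,0,0,0,0,0],[0,0,2,0,0,0],[0,0,3,0,0,0],[0,0,2.5,0,0,0],[-0.6,-2,0,0,0,0],[-0.6,-2,0,0,0,-1],[-0.6,-2,0,0,0,0],[-0.6,-2,0,0,0,0],[-0.6,-1.4,0,0,0,0],[0,0,0,0,0,0]]], gripper=-0.25)

```text
t: 6.35
tool_pos: [0.4794, -0.0157, 0.1223]
orientation: [-1.751, -2.608, 0.002]
force: [0.3, 0.1, 0.1]
opening: 0.0347
gripper_force: 0.0
```

```bash
python3 st.py
```

```text
t 6.35 pos [ 0.4794 -0.0157  0.1223] ya 22.2 z [-0.001 -0.001 -1.   ] q [-0.14 -0.13  1.93 -0.    1.35 -0.53] F [0.3 0.1 0.1] T [-0.04  0.02 -0.02] op 0.0347 g 0.0
```

>>> arm_command(deltas=[[[0.08,0.3,-1.5,0,0,0],[0,0,-2,0,0,0],[0,0,-2,0,0,0],[0,0,-1.2,0,0,0],[0,0,-0.7,0,0,0],[0,0,0,0,0,0],[0,0,0,0,0,0]]])

```text
t: 6.93
tool_pos: [0.4812, -0.0103, 0.0488]
orientation: [-1.748, -2.61, 0.0]
force: [-0.0, -0.4, -0.4]
opening: 0.0348
gripper_force: 0.0
```

>>> arm_command(deltas=[[[0,0,0,0,0,0],[0,0,0,0,0,0],[0,0,0,0,0,0],[0,0,0,0,0,0],[0,0,0,0,0,0],[0,0,0,0,0,0]]], gripper=-1, squeeze=60)

```text
t: 7.43
tool_pos: [0.4803, -0.0112, 0.0494]
orientation: [-1.748, -2.609, 0.003]
force: [-8.3, -2.8, 9.4]
opening: 0.0137
gripper_force: 59.9
```

```bash
python3 st.py
```

```text
t 7.4333 pos [ 0.4803 -0.0112  0.0494] ya 22.4 z [-0.002 -0.001 -1.   ] q [-0.13 -0.04  1.98 -0.    1.2  -0.52] F [-8.3 -2.8  9.4] T [-0.62  1.62  0.04] op 0.0137 g 59.9
```

>>> arm_command(deltas=[[[-0.12,-0.08,0,0,0,-5],[0,0,0,0,0,-5],[0,0,0,0,0,-5],[0,0,0,0,0,-5],[0,0,0,0,0,-5],[0,0,0,0,0,-5],[0,0,0,0,0,-5],[0,0,0,0,0,-5],[0,0,0,0,0,0],[0,0,0,0,0,0]]])

```text
t: 8.27
tool_pos: [0.4814, -0.0112, 0.0495]
orientation: [2.535, 1.852, 0.004]
force: [4.4, 0.1, -3.2]
opening: 0.0137
gripper_force: 60.0
```

```bash
python3 st.py
```

```text
t 8.2667 pos [ 0.4814 -0.0112  0.0495] ya -17.7 z [ 0.003  0.    -1.   ] q [-0.13 -0.04  1.99  0.    1.19  0.18] F [ 4.4  0.1 -3.2] T [ 0.05 -0.64 -0.09] op 0.0137 g 60.0
```

>>> arm_command(deltas=[[[0.1,0,0,0,0,-5],[0,0,0,0,0,-5],[0,0,0,0,0,-5],[0,0,0,0,0,-5],[0,0,0,0,0,-5],[0,0,0,0,0,-4],[0,0,0,0,0,0],[0,0,0,0,0,0]]])

```text
t: 8.93
tool_pos: [0.482, -0.0117, 0.0494]
orientation: [2.917, 1.163, 0.003]
force: [3.0, -2.4, -0.2]
opening: 0.0134
gripper_force: 59.9
```

```bash
python3 st.py
```

```text
t 8.9333 pos [ 0.482  -0.0117  0.0494] ya -46.5 z [ 0.002 -0.001 -1.   ] q [-0.13 -0.04  1.98 -0.    1.19  0.68] F [ 3.  -2.4 -0.2] T [-0.39 -0.49  0.16] op 0.0134 g 59.9
```

>>> arm_command(deltas=[[[0,0,0,0,0,-3],[0,0,0,0,0,-3],[0,0,0,0,0,-3],[0,0,0,0,0,0],[0,0,0,0,0,0]]])

```text
t: 9.35
tool_pos: [0.4822, -0.0119, 0.0494]
orientation: [2.998, 0.931, 0.004]
force: [5.2, -3.2, -0.2]
opening: 0.0135
gripper_force: 60.0
```

```bash
python3 st.py
```

```text
t 9.35 pos [ 0.4822 -0.0119  0.0494] ya -55.5 z [ 0.003 -0.001 -1.   ] q [-0.13 -0.04  1.98 -0.    1.19  0.84] F [ 5.2 -3.2 -0.2] T [-0.56 -0.66  0.46] op 0.0135 g 60.0
```

>>> arm_command(deltas=[[[0.05,-0.05,0,0,0,-2],[0,0,0,0,0,-2],[0,0,0,0,0,0],[0,0,0,0,0,0]]])

```text
t: 9.68
tool_pos: [0.4822, -0.0119, 0.0494]
orientation: [3.03, 0.828, 0.002]
force: [1.9, -1.6, 4.0]
opening: 0.0142
gripper_force: 63.2
```

```bash
python3 st.py
```

```text
t 9.6833 pos [ 0.4822 -0.0119  0.0494] ya -59.4 z [ 0.002 -0.    -1.   ] q [-0.13 -0.04  1.98 -0.    1.19  0.91] F [ 1.9 -1.6  4. ] T [-0.21 -0.18  1.22] op 0.0142 g 63.2
```

>>> arm_command(deltas=[[[0,0,0,0,0,-2],[0,0,0,0,0,-2],[0,0,0,0,0,0],[0,0,0,0,0,0]]])

```text
t: 10.02
tool_pos: [0.4828, -0.0116, 0.0495]
orientation: [3.057, 0.72, 0.004]
force: [5.8, -0.8, 2.4]
opening: 0.0148
gripper_force: 63.4
```

```bash
python3 st.py
```

```text
t 10.0167 pos [ 0.4828 -0.0116  0.0495] ya -63.5 z [ 0.003  0.    -1.   ] q [-0.13 -0.04  1.98  0.    1.19  0.98] F [ 5.8 -0.8  2.4] T [ 0.21 -0.78  1.1 ] op 0.0148 g 63.4
```

>>> arm_command(deltas=[[[0,0,0,0,0,0],[0,0,0,0,0,0],[0,0,0,0,0,0],[0,0,2,0,0,0],[0,0,4,0,0,0],[0,0,4,0,0,0],[-1,-4,0,0,0,0],[-1,-4,0,0,0,0],[-1,-4,0,0,0,0],[-1,-4,0,0,0,0],[-1,-4,0,0,0,0],[0,0,0,0,0,0]]], gripper=-0.25)

```text
t: 11.02
tool_pos: [0.4288, -0.2176, 0.1483]
orientation: [3.059, 0.708, -0.003]
force: [0.3, 0.2, -0.1]
opening: 0.0346
gripper_force: 0.0
```

```bash
python3 st.py
python3 - <<'E'
from plant import eyes
import cv2,numpy as np
a=eyes.read_camera("top");b=eyes.read_camera("scene")
f=lambda i:cv2.resize(i,None,fx=5.5,fy=5.5,interpolation=cv2.INTER_CUBIC)
cv2.imwrite("pics/t2.png",f(a[165:273,255:375]));cv2.imwrite("pics/s2.png",f(b[160:250,245:385]))
E
```

```text
t 11.0167 pos [ 0.4288 -0.2176  0.1483] ya -63.9 z [-0.002 -0.002 -1.   ] q [-0.57 -0.15  1.9  -0.    1.4   0.54] F [ 0.3  0.2 -0.1] T [-0.09  0.13  0.01] op 0.0346 g 0.0
```

View pics/t2.png

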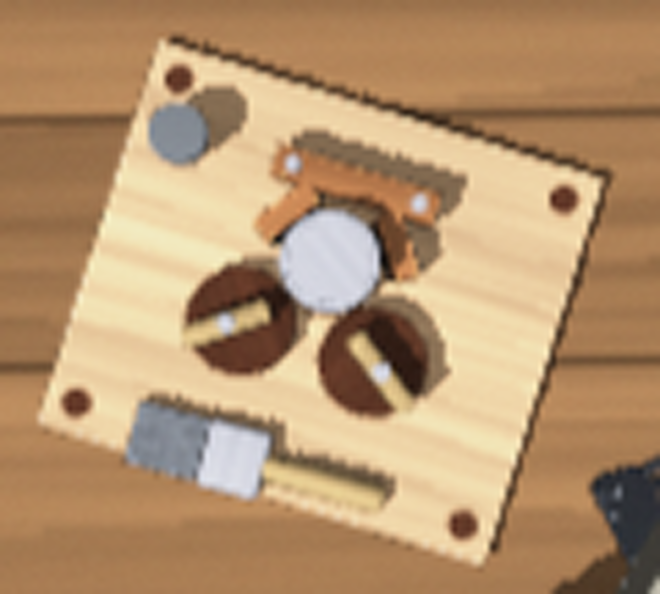

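View pics/s2.png

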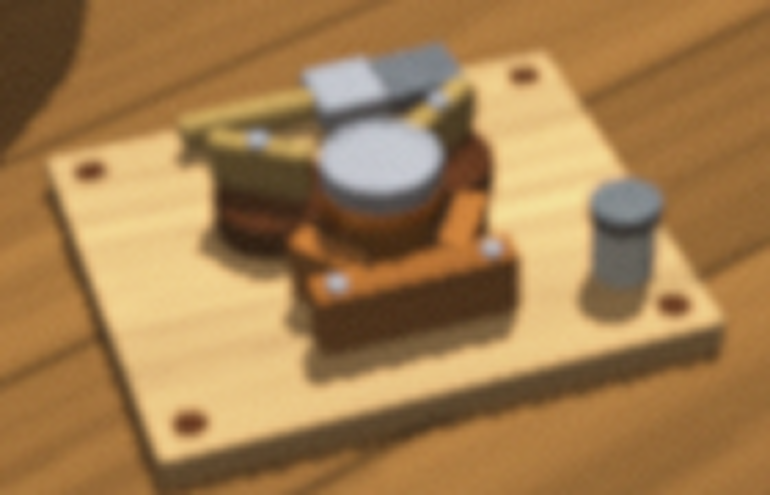

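Both bars have turned to mirror-image angles (left (187,335)-(270,306), right (355,340)-(407,408)). The lid has moved to (330,261) in the top crop and the jar sits against the V.

>>> arm_command(deltas=[[[1.67,3.38,0,0,0,0],[1.67,3.38,0,0,0,0],[1.67,3.38,-0.5,0,0,0],[1.67,3.38,-0.5,0,0,0],[1.67,3.38,-0.5,0,0,0],[1.67,3.38,-0.5,0,0,0],[1.67,3.38,-0.5,0,0,0],[0,0,0,0,0,0],[0,0,0,0,0,0]]], gripper=0.7)

```text
t: 11.87
tool_pos: [0.5475, 0.0287, 0.1224]
orientation: [-3.056, -0.725, 0.004]
force: [0.7, 0.3, -0.8]
opening: 0.0785
gripper_force: 0.0
```

```bash
python3 st.py
python3 - <<'E'
from h import *
print(onplane("top",crop("top",(330,261)),.086),onplane("scene",crop("scene",(379,159)),.086))
E
```

```text
t 11.8667 pos [0.5475 0.0287 0.1224] ya -63.3 z [-0.003  0.001 -1.   ] q [-0.04  0.06  1.74  0.    1.34  1.06] F [ 0.7  0.3 -0.8] T [-0.02  0.21  0.05] op 0.0785 g 0.0
[0.54678489 0.01642105 0.086     ] [0.55086647 0.01286303 0.086     ]
```

>>> arm_command(deltas=[[[-0.05,-1.0,-1,0,0,0],[0,0,-1,0,0,0],[0,0,-0.4,0,0,0],[0,0,0,0,0,0],[0,0,0,0,0,0]]])

```text
t: 12.28
tool_pos: [0.5471, 0.0139, 0.099]
orientation: [-3.059, -0.714, 0.002]
force: [-0.6, 0.1, 0.1]
opening: 0.079
gripper_force: 0.0
```

```bash
python3 st.py
```

```text
t 12.2833 pos [0.5471 0.0139 0.099 ] ya -63.7 z [-0.001  0.    -1.   ] q [-0.07  0.08  1.77  0.    1.3   1.04] F [-0.6  0.1  0.1] T [-0.04  0.16  0.  ] op 0.079 g 0.0
```

>>> arm_command(deltas=[[[0,0.45,0,0,0,0],[0,0,-0.6,0,0,0],[0,0,-0.8,0,0,0],[0,0,-0.7,0,0,0],[0,0,-0.4,0,0,0],[0,0,0,0,0,0],[0,0,0,0,0,0]]])

```text
t: 12.87
tool_pos: [0.5474, 0.0194, 0.074]
orientation: [-3.058, -0.716, 0.002]
force: [0.4, -0.5, -1.0]
opening: 0.0792
gripper_force: 0.0
```

```bash
python3 st.py
```

```text
t 12.8667 pos [0.5474 0.0194 0.074 ] ya -63.6 z [-0.001  0.    -1.   ] q [-0.06  0.11  1.78  0.    1.25  1.05] F [ 0.4 -0.5 -1. ] T [-0.08  0.2  -0.01] op 0.0792 g 0.0
```

Close gently first to centre on the lid.

>>> arm_command(deltas=[[[0,0,0,0,0,0],[0,0,0,0,0,0],[0,0,0,0,0,0],[0,0,0,0,0,0],[0,0,0,0,0,0],[0,0,0,0,0,0]]], gripper=-1, squeeze=20)

```text
t: 13.37
tool_pos: [0.5491, 0.0178, 0.0754]
orientation: [3.056, 0.715, 0.003]
force: [3.2, -6.0, -2.6]
opening: 0.0606
gripper_force: 20.0
```

```bash
python3 st.py
```

```text
t 13.3667 pos [0.5491 0.0178 0.0754] ya -63.7 z [ 0.003 -0.002 -1.   ] q [-0.06  0.11  1.78 -0.    1.25  1.05] F [ 3.2 -6.  -2.6] T [-1.12 -0.42  0.01] op 0.0606 g 20.0
```

>>> arm_command(deltas=[[[0,0,0,0,0,0],[0.12,-0.2,-0.1,0,0,0],[0,0,0,0,0,0],[0,0,0,0,0,0]]], gripper=0.5)

```text
t: 13.7
tool_pos: [0.549, 0.0174, 0.0736]
orientation: [-3.059, -0.716, 0.0]
force: [0.5, -0.4, -0.4]
opening: 0.0696
gripper_force: 0.0
```

>>> arm_command(deltas=[[[0,0,0,0,0,0],[0,0,0,0,0,0],[0,0,0,0,0,0],[0,0,0,0,0,0],[0,0,0,0,0,0]]], gripper=-1, squeeze=60)

```text
t: 14.12
tool_pos: [0.549, 0.0175, 0.0736]
orientation: [-3.059, -0.716, 0.0]
force: [-0.7, -0.1, 0.3]
opening: 0.06
gripper_force: 60.0
```

```bash
python3 st.py
```

```text
t 14.1167 pos [0.549  0.0175 0.0736] ya -63.6 z [-0.  0. -1.] q [-0.06  0.11  1.78  0.    1.25  1.05] F [-0.7 -0.1  0.3] T [ 0.12  0.19 -0.01] op 0.06 g 60.0
```

>>> arm_command(deltas=[[[0,0,0.01,0,0,3],[0,0,0.01,0,0,4],[0,0,0.02,0,0,4],[0,0,0.01,0,0,4],[0,0,0.02,0,0,5],[0,0,0.02,0,0,5],[0,0,0.02,0,0,5],[0,0,0,0,0,0],[0,0,0,0,0,0]]])

```text
t: 14.87
tool_pos: [0.5487, 0.0174, 0.0741]
orientation: [-2.771, -1.48, 0.001]
force: [1.9, 1.1, -4.8]
opening: 0.0597
gripper_force: 60.0
```

```bash
python3 st.py
```

```text
t 14.8667 pos [0.5487 0.0174 0.0741] ya -33.8 z [-0.001 -0.    -1.   ] q [-0.06  0.11  1.78 -0.    1.25  0.53] F [ 1.9  1.1 -4.8] T [ 0.01 -0.16  0.37] op 0.0597 g 60.0
```

>>> arm_command(deltas=[[[0,0,0.01,0,0,5],[0,0,0.01,0,0,5],[0,0,0.01,0,0,5]]])

```text
t: 15.12
tool_pos: [0.5489, 0.0178, 0.0746]
orientation: [-2.551, -1.832, -0.001]
force: [-1.5, 2.7, -4.2]
opening: 0.06
gripper_force: 60.0
```

```bash
python3 st.py
```

```text
t 15.1167 pos [0.5489 0.0178 0.0746] ya -18.6 z [-0.     0.001 -1.   ] q [-0.06  0.11  1.78  0.    1.25  0.26] F [-1.5  2.7 -4.2] T [ 0.47  0.21 -0.22] op 0.06 g 60.0
```

>>> arm_command(deltas=[[[0,0,0.01,0,0,5],[0,0,0.01,0,0,5],[0,0,0.01,0,0,5],[0,0,0,0,0,0],[0,0,0,0,0,0]]])

```text
t: 15.53
tool_pos: [0.5483, 0.0178, 0.075]
orientation: [-2.294, -2.144, 0.001]
force: [-3.8, 3.4, -0.2]
opening: 0.0601
gripper_force: 60.0
```

```bash
python3 st.py
python3 - <<'E'
from plant import eyes
import cv2,numpy as np
f=lambda i:cv2.resize(i,None,fx=5,fy=5,interpolation=cv2.INTER_CUBIC)
cv2.imwrite("pics/s3.png",f(eyes.read_camera("scene")[150:250,245:385]))
E
```

```text
t 15.5333 pos [0.5483 0.0178 0.075 ] ya -3.9 z [-0.002  0.001 -1.   ] q [-0.06  0.11  1.78  0.    1.25  0.01] F [-3.8  3.4 -0.2] T [0.58 0.77 0.12] op 0.0601 g 60.0
```

View pics/s3.png

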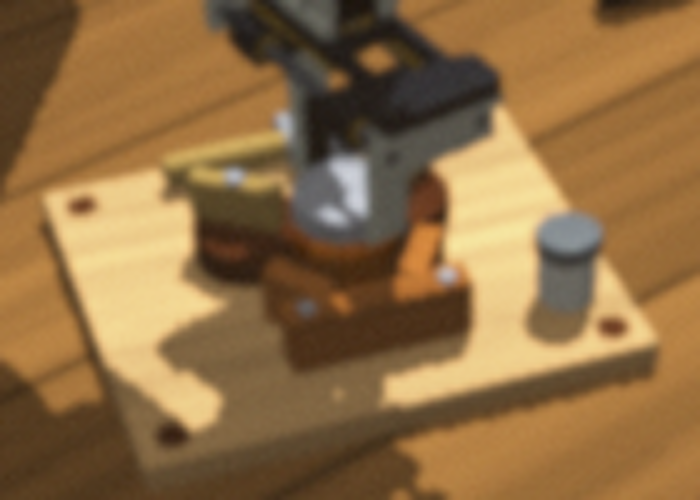

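The fingers are on the lid, near (330,205) in the crop, and the jar hasn't moved. Continue to about 1.4 rad.

>>> arm_command(deltas=[[[-0.02,0.03,0.02,0,0,5],[0,0,0.01,0,0,5],[0,0,0.01,0,0,5],[0,0,0,0,0,5],[0,0,0,0,0,0],[0,0,0,0,0,0]]])

```text
t: 16.08
tool_pos: [0.5478, 0.0177, 0.0754]
orientation: [-1.886, -2.51, 0.002]
force: [-5.2, 2.6, 0.1]
opening: 0.0597
gripper_force: 60.0
```

```bash
python3 st.py
```

```text
t 16.0833 pos [0.5478 0.0177 0.0754] ya 16.2 z [-0.002  0.    -1.   ] q [-0.06  0.11  1.78 -0.    1.25 -0.34] F [-5.2  2.6  0.1] T [0.39 1.06 0.09] op 0.0597 g 60.0
```

>>> arm_command(deltas=[[[-0.08,0.03,0,0,0,0],[0,0,0.1,0,0,0],[0,0,0.1,0,0,0],[0,0,0,0,0,0]]])

```text
t: 16.42
tool_pos: [0.5479, 0.0179, 0.0779]
orientation: [-1.884, -2.514, 0.0]
force: [-3.5, 1.6, -1.5]
opening: 0.0596
gripper_force: 60.0
```

```bash
python3 st.py
```

```text
t 16.4167 pos [0.5479 0.0179 0.0779] ya 16.3 z [-0.  0. -1.] q [-0.06  0.11  1.78  0.    1.26 -0.35] F [-3.5  1.6 -1.5] T [0.29 0.66 0.03] op 0.0596 g 60.0
```

>>> arm_command(deltas=[[[0,0,0.15,0,0,0],[0,0,0.15,0,0,0],[0,0,0.15,0,0,0],[0,0,0.15,0,0,0],[0,0,0.2,0,0,0],[0,0,0.2,0,0,0],[0,0,0,0,0,0],[0,0,0,0,0,0],[0,0,0,0,0,0]]])

```text
t: 17.17
tool_pos: [0.5481, 0.0178, 0.0878]
orientation: [1.883, 2.515, 0.0]
force: [-1.5, 0.3, -0.7]
opening: 0.0598
gripper_force: 60.0
```

```bash
python3 st.py
python3 - <<'E'
from plant import eyes
import cv2,numpy as np
f=lambda i:cv2.resize(i,None,fx=5,fy=5,interpolation=cv2.INTER_CUBIC)
cv2.imwrite("pics/s4.png",f(eyes.read_camera("scene")[150:250,245:385]))
E
```

```text
t 17.1667 pos [0.5481 0.0178 0.0878] ya 16.4 z [ 0. -0. -1.] q [-0.06  0.09  1.77 -0.    1.27 -0.35] F [-1.5  0.3 -0.7] T [0.01 0.05 0.04] op 0.0598 g 60.0
```

View pics/s4.png

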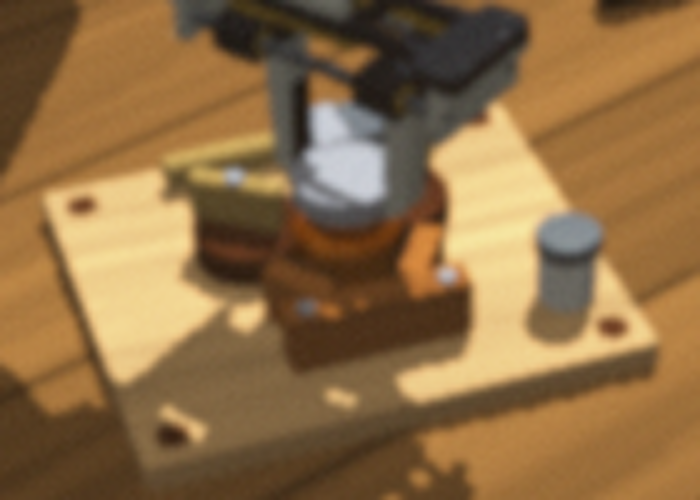

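The lid, near (345,180), is above the amber neck at (345,235), and the jar is still in the V. I'll add a small margin, then hand in.

>>> arm_command(deltas=[[[0,0,0.1,0,0,0],[0,0,0.05,0,0,0],[0,0,0,0,0,0],[0,0,0,0,0,0],[0,0,0,0,0,0],[0,0,0,0,0,0]]])

```text
t: 17.72
tool_pos: [0.5481, 0.0179, 0.0892]
orientation: [1.883, 2.515, -0.0]
force: [0.4, -0.4, -0.0]
opening: 0.0601
gripper_force: 60.0
```

```bash
python3 st.py; python3 -c "
from plant import ticket
print(ticket.close_job())"
```

```text
t 17.7167 pos [0.5481 0.0179 0.0892] ya 16.4 z [ 0. -0. -1.] q [-0.06  0.09  1.77 -0.    1.28 -0.35] F [ 0.4 -0.4 -0. ] T [-0.    0.01  0.  ] op 0.0601 g 60.0
the job is handed in; nothing more can be done
None
```

I turned both cam clamps to their stops, twisted the lid free with about 80° anticlockwise, and handed the job in at 17.7 s, holding the lid level about 5 mm above the clamped jar's mouth; no verdict came back.

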